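# Unlock the salvaged battery pack with the blade key

## Robot

A 7-joint arm with a two-finger parallel gripper is mounted at the origin on the work surface. World frame = base frame: x ahead of the robot, y to its left, z up, the work surface at z = 0. Lengths are in mm, angles in rad, forces in N, time in s.
With the tool pointing down it reaches from about 400 to 875 mm from the base axis. Payload 4.4 kg.
Tool frame: the origin (TCP) lies at the very end of the fingers, on their centre line; the grasp point (between the pads) lies 19 mm behind it; z points along the fingers, y is the line along which they close (so a half turn about z gives the same grasp; the last joint's range is limited). The gripper opens to 85 mm and grips with 20 to 120 N. Pads are 22 mm wide; open, the fingers measure 114 mm over their backs; the gripper's body (76 mm by 85 mm) begins 54 mm behind the grasp point. The pads swing forward as they close: fully open they stand 13 mm farther back than shut.
Start: joints at [1.096, 0.628, 0.038, 1.517, -0.027, 0.996, -0.02], TCP at [258.409, -596.442, 231.313] pointing down, gripper open.
Joint ranges: [-3.06, 3.06], [-0.37, 2.12], [-1.25, 1.32], [0.18, 2.47], [-1.1, 4.24], [0.23, 1.98], [-2.94, 2.94]. Speed limits (rad/s): [2.57, 2.57, 3.14, 3.14, 3.14, 3.14, 3.14].

## Interface

Orientations are given as [roll, pitch, yaw] about the fixed x, y, z axes, in that order (R = Rz(yaw) Ry(pitch) Rx(roll)).
In Python, from cell import ctrl gives the robot as it stands.
- The arm moves only by the tool step_arm, never from a script. Its argument "series" is a list that holds one entry, the list of rows, each a list of 7 numbers: the turn, a rotation vector about the tool's x, y, z as a fraction of full scale, then the shift along the tool's x, y, z as a fraction of full scale, then the closure, from 0 (fully open) to 1 (shut). In form: [[[ax, ay, az, tx, ty, tz, gripper], ...]]. A call has 1 to 12 rows; each row shifts and turns the commanded pose from where the row before left it, along the tool's axes as they then stand; what a row does not reach is not made up. Full scale, the value 1, is 150 mm for a shift and 45 degrees for a turn. A row lasts 1/10 s, in which the tool goes at most 50 mm and 8.59 degrees, less where a joint would pass 70% of its speed; a pose out of reach is approached as far as the arm can. A call with a number of a shift or a turn outside -1 to 1 is refused whole. A call with a gripper value outside its range is refused whole. The fingers move at their own pace and stop on an object; the grip force is fixed at half the most. Time passes only in rows, so rows that do not move let the fingers close. It gives the time, the measured TCP pose, the force, the opening and the grip force at its end, in the units of the state.
- ctrl.read_state(): the state, without advancing time (a new reading comes with each control period).
- ctrl.get_image(name): name is "side" or "top"; returns a dict with "img" (420x560x3 uint8, red, green, blue), "fx", "fy", "cx", "cy" (pixels), "dist" ([k1, k2, p1, p2, k3] as OpenCV has them; the pictures are not rectified), "R" (3x3) and "t" (3): a world point X has camera coordinates R X + t. Camera axes: x right, y down, z forward; pixel columns grow to the right and rows downward; lengths in mm; the calibration is good to about 2 mm. A picture is of the moment at which its call begins. There is no depth.
- ctrl.finish_job(): hands the job in; it is judged then, once.
Trained networks look in a picture, given as the dict that the camera call returned (one of the last four; its "shot" number tells which), for a name from the list of things; names that differ only in an ending like _2 or _b are one class to them, and where a whole thing is asked for, a point or a joint stands for the part that bears it (a point fixed in the world has none). Each returns a list of dicts, best first, with "score" (0 to 1); they miss things now and then, are a little off and sometimes report something else, mostly with a low value. They report only what shows in the picture. A call takes as long as a camera call. They do not tell look-alikes from the thing itself.
- ctrl.recognise(picture, thing): "centre" ([column, row] in pixels, amid what is visible of it).
The state is a dict: "clock": time; "qpos": joint angles; "qd": joint speeds; "tau": joint torques, N m; "eef_pos": TCP position; "tool_rot": TCP orientation; "force": force on the tool from outside, world axes, zero at the start; "torque": the same for the moment, N m; "width": finger opening in mm; "gripper_force": force on a finger pad.
Only numpy, scipy, OpenCV 4.12 (cv2) and the standard library are available. Lean on these libraries where they do the work, as an engineer would, in place of code of your own. Each camera call takes 0.05 s, during which the arm holds its last target. There are 200 camera calls.

## Task

Take the red-handled blade key from its wooden stand, fit its blade down into the slot of the brass fastener on the yellow battery pack in the vise, and turn the fastener counter-clockwise (seen from above) a quarter turn to open, until its slot points to the green marks. Press and turn gently: the fastener sits loose in its hole, so feel for the slot, never load it with more than 20 newtons, and do not touch the pack or its fastener with the fingers. Then put the key back upright and fully home in its stand, and leave the other things on the bench where they are.

Things in the scene. Friction and masses are not known exactly. Their poses are not given: they have to be found in the camera images.
- pack: Yellow battery pack (105 x 56 mm, 55 mm tall), black top plate, fixed level in the vise. Origin: centre of the fastener's hole in the top face, 115 mm above the bench; z up, x along the pack's length. A brass fastener sits there: round head, 32 mm diameter, its top 11 mm above the top face, a slot through its middle, 24 mm long, 5 mm wide, closed at the ends, 7 mm deep (floor 4 mm above the face).
- head_nominal (a point): Point on the pack 11 mm above its origin (same axes), where the top of the fastener's head would be if centred. The head floats: its true centre is not reported and lies anywhere up to 5.5 mm off along the pack's x and up to 5.5 mm off along its y; it shifts when pushed sideways with over about 4 N. It is sprung: pressed down it gives up to 3 mm (1 N to start, 7 N fully in, then rigid).
- vise: Cast-iron bench vise fixed to the bench, origin on the bench straight below the pack's origin, same axes. Jaws at the pack's +y and -y sides end 15 mm below its top face; screw and T-handle stick out to -y, to 140 mm from the origin, below 55 mm height.
- stud (a joint): Turn of the brass fastener (rad), growing counter-clockwise seen from above. 0: locked, slot along the pack's x (red marks); 1.571: open, slot along the pack's y (green marks); hard stop at 1.65; open from 1.42 on. Starts between 0 and 0.3, resists with about 0.06 N m, stays where it is left. The blade has about 0.09 rad of play in the slot either way.
- key_grip (a point): Centre of the handle of the blade key, upright in its stand. Handle: red block 36 mm (x) by 20 mm (y) by 50 mm tall, taken from above across its 20 mm. A flat steel blade 18 mm (x) by 3.5 mm (y) sticks straight down 30 mm from the middle of the handle's underside; its end is 55 mm below this point. z up along the key; the same when turned half round. About 100 g.
- key_tip (a point): Middle of the lower end of the key's blade, 55 mm straight below key_grip (same axes).
- rest: Key stand: fixed wooden block 76 mm (x) by 52 mm (y) by 36 mm tall, origin at the centre of its underside, z up. A straight pocket 26 mm (x) by 13 mm (y) goes down through its middle; the key hangs in it with the handle's underside on the block's top, the blade's width along the block's x, the blade's end 6 mm above the bench.
- bobbin: Brass transformer bobbin, 36 mm diameter, 34 mm tall, copper-wound; to be left alone. Origin at its underside.
- pliers: Steel pliers with blue handles, 160 mm long, lying flat; to be left alone. Origin near the joint.
- plug: Cream bakelite plug, 40 mm diameter, 34 mm tall, two brass pins; to be left alone. Origin at its underside.
- hinge: Black laptop hinge, about 80 mm long, lying flat; to be left alone.
- cell: Green battery cell, 18 mm diameter, 65 mm long, lying on its side; to be left alone.
- heatsink: Finned aluminium heatsink, 60 x 50 x 24 mm; to be left alone.
Not all that is in view belongs to the job. What is shaped like the vise but pink or purple is not meant.

How it is judged:
By the outcome, as a careful person would: the job done as asked, in the order asked, and still so for the second after the job is handed in, with the robot touching nothing.
It also fails if it takes over 72 s, if anything falls off the work surface, if the arm or the gripper's body presses on something with over 40 N, if the wrist force passes 120 N, or if a joint passes its speed limit or range.

## Working session

There is one attempt and no reset: what is moved stays moved. The work goes in short steps, Python scripts to look and compute and a tool call to move; the robot and the scene stay as the last step left them, time stands still between calls to the robot, and variables do not carry over. Pictures are saved under pics/ and viewed, at most 10 in all, crops included, and the job is handed in when it is done.

Besides the shell and the picture viewer there is one more tool, called as name(argument=value, ...) on one line, values as JSON. step_arm: Moves the arm, as the interface text tells. Shift numbers are shares of 150 mm and turn numbers shares of 45 degrees, none past 1 either way. Its arguments: {"type":"object","properties":{"series":{"type":"array","items":{"type":"array","items":{"type":"array","items":{"type":"number","minimum":-1,"maximum":1}}}}},"required":["series"]}

```bash
mkdir -p pics; cat > h.py <<'E'
import numpy as np, cv2
from cell import ctrl
def K(p): return np.array([[p['fx'],0,p['cx']],[0,p['fy'],p['cy']],[0,0,1.]])
def ray(p,px):
    u=cv2.undistortPoints(np.array([[px]],float),K(p),np.array(p['dist'],float))[0,0]
    R=np.array(p['R']);t=np.array(p['t'])
    return -R.T@t, R.T@np.array([u[0],u[1],1.])
def at_z(p,px,z):
    o,d=ray(p,px); return o+d*(z-o[2])/d[2]
def proj(p,X):
    return cv2.projectPoints(np.array(X,float).reshape(-1,1,3),cv2.Rodrigues(np.array(p['R'],float))[0],np.array(p['t'],float),K(p),np.array(p['dist'],float))[0].reshape(-1,2)
def tri(p,a,q,b):
    o1,d1=ray(p,a);o2,d2=ray(q,b)
    s=np.linalg.lstsq(np.c_[d1,-d2],o2-o1,rcond=None)[0]
    A=o1+s[0]*d1;B=o2+s[1]*d2
    return (A+B)/2,np.linalg.norm(A-B)
def save(n,im): cv2.imwrite('pics/'+n+'.png',cv2.cvtColor(im,cv2.COLOR_RGB2BGR))
E
python3 - <<'E'
from h import *
np.set_printoptions(precision=1,suppress=True)
P={n:ctrl.get_image(n) for n in('top','side')}
for n,p in P.items():
    save(n+'0',p['img']); print(n,p['fx'],-np.array(p['R']).T@p['t'])
    for t in['pack','head_nominal','vise','stud','key_grip','key_tip','rest','bobbin','plug']:
        try: print(t,[(np.round(r['centre']),round(r['score'],2)) for r in ctrl.recognise(p,t)[:3]])
        except Exception as e: print(t,e)
print(ctrl.read_state())
E
```

```text
top 387.7491376588595 [ 430.6   12.1 1111. ]
pack [(array([174., 304.]), 0.63), (array([291., 280.]), 0.62)]
head_nominal [(array([202., 221.]), 0.81), (array([174., 299.]), 0.81), (array([199., 221.]), 0.73)]
vise [(array([184., 304.]), 0.85), (array([296., 278.]), 0.73), (array([210., 223.]), 0.64)]
stud [(array([198., 219.]), 0.65), (array([203., 142.]), 0.63), (array([170., 300.]), 0.49)]
key_grip [(array([337., 202.]), 0.55)]
key_tip [(array([336., 206.]), 0.6)]
rest [(array([328., 212.]), 0.82)]
bobbin [(array([353., 154.]), 0.43)]
plug []
side 390.79976771244344 [ 426.1 -840.5  572.3]
pack [(array([262., 167.]), 0.98), (array([195., 161.]), 0.76), (array([377., 281.]), 0.72)]
head_nominal [(array([211., 212.]), 0.77), (array([195., 164.]), 0.7), (array([265., 169.]), 0.66)]
vise [(array([262., 189.]), 0.97), (array([211., 237.]), 0.91), (array([191., 181.]), 0.56)]
stud []
key_grip [(array([301., 255.]), 0.57)]
key_tip [(array([376., 364.]), 0.64), (array([302., 254.]), 0.63)]
rest [(array([300., 277.]), 0.88)]
bobbin [(array([379., 282.]), 0.71)]
plug [(array([280., 388.]), 0.84)]
{'clock': 1.0, 'qpos': array([ 1.1,  0.6,  0. ,  1.5, -0. ,  1. , -0. ]), 'qd': array([-0.,  0.,  0.,  0.,  0.,  0., -0.]), 'tau': array([ -0. , -56.3,   1.2, -19.4,   0. ,   0. ,   0. ]), 'eef_pos': array([ 258.4, -596.4,  231.4]), 'tool_rot': array([ 3.1, -0. ,  0.4]), 'force': array([0.3, 0.8, 0.2]), 'torque': array([0. , 0.1, 0. ]), 'gripper_force': 0.0, 'width': 85.57600241619188}
```

View pics/top0.png

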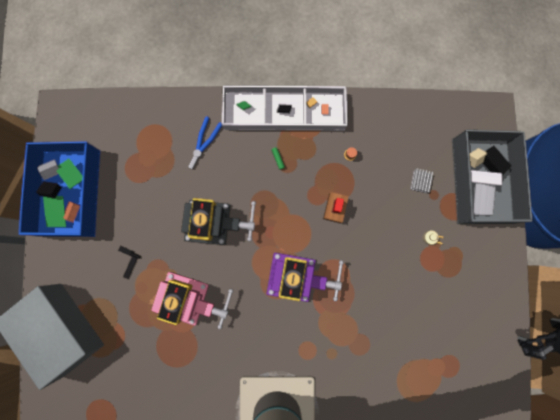

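View pics/side0.png

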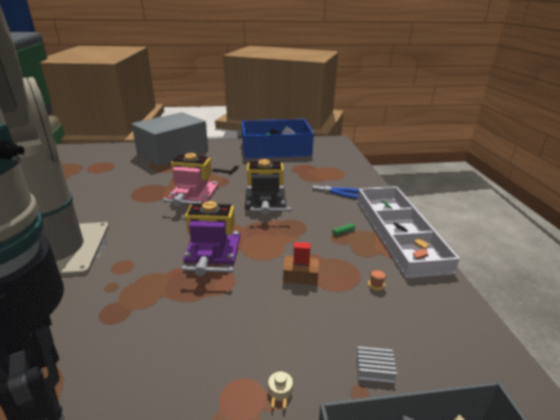

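Three vise-like things show in the top view: black/iron (200,220), pink (172,302) and purple (293,278). The black one fits "cast-iron", and the pink and purple ones are excluded. The key stand is at (337,207), its red handle at (301,255) in the side view. I'll confirm both in one enlarged crop.

```bash
python3 - <<'E'
from h import *
t=cv2.imread('pics/top0.png');s=cv2.imread('pics/side0.png')
def c(im,x,y,w,h,f): return cv2.resize(im[y:y+h,x:x+w],None,fx=f,fy=f,interpolation=cv2.INTER_CUBIC)
a=c(t,172,190,50,60,5*1.0); b=c(t,312,180,50,60,5)
d=c(s,235,150,60,60,5); e=c(s,275,235,60,60,5)
im=np.zeros((600,600,3),np.uint8); im[:300,:250]=a; im[:300,300:550]=b; im[300:,:300]=d; im[300:,300:]=e
cv2.imwrite('pics/crop.png',im)
E
```

```text
(no output)
```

View pics/crop.png

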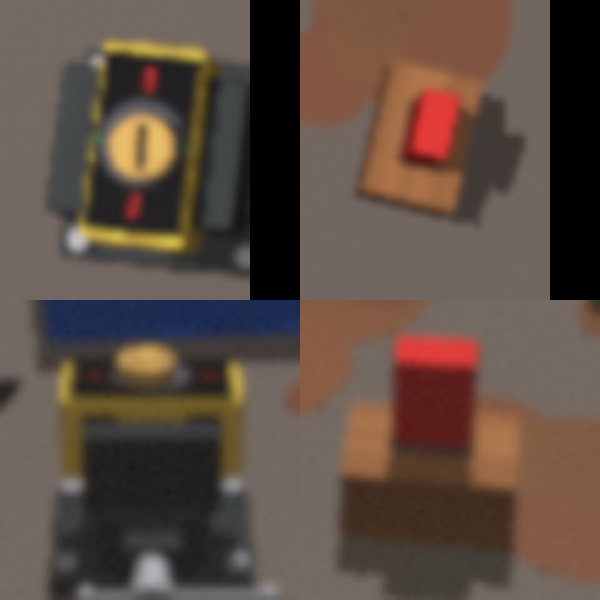

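The crop confirms it: the top-left and bottom-left panels show the black vise and yellow pack, with the head near (200,219) and red marks along its length. The right panels show the red handle in the wooden stand. Next I fit the poses.

```bash
cat >> h.py <<'E'
from scipy.optimize import minimize
from scipy.spatial.transform import Rotation as Ro
def hull(p,pts,roi,S=8):
    x,y,w,h=roi; q=(proj(p,pts)-[x,y]+.5)*S-.5
    m=np.zeros((h*S,w*S),np.uint8); cv2.fillConvexPoly(m,np.round(cv2.convexHull(q.astype(np.float32))*16).astype(int),255,shift=4)
    return cv2.resize(m,(w,h),interpolation=cv2.INTER_AREA)/255.
def cut(p,roi):
    x,y,w,h=roi; return p['img'][y:y+h,x:x+w].astype(float)
def box(c,yaw,lx,ly,z0,z1):
    R=np.array([[np.cos(yaw),-np.sin(yaw)],[np.sin(yaw),np.cos(yaw)]])
    b=np.array([[sx*lx/2,sy*ly/2] for sx in(-1,1) for sy in(-1,1)])@R.T+c
    return np.array([[*q,z] for q in b for z in(z0,z1)])
def blur(m): return cv2.GaussianBlur(m,(0,0),.9)
def fit(f,x0,st):
    x0=np.array(x0,float); s=np.vstack([x0]+[x0+np.eye(len(x0))[i]*st[i] for i in range(len(x0))])
    return minimize(f,x0,method='Nelder-Mead',options=dict(initial_simplex=s,xatol=.01,fatol=1e-4,maxiter=400))
E
cat > m.py <<'E'
from h import *
np.set_printoptions(precision=2,suppress=True)
P={n:ctrl.get_image(n) for n in('top','side')}
T,S=P['top'],P['side']
k0=at_z(T,(338,206),86)[:2]; p0=at_z(T,(200.5,218.5),115)[:2]; print('init',k0,p0)
rT=(318,182,44,44);rS=(280,232,44,44)
def redn(im): return np.clip((im[...,0]-1.9*np.maximum(im[...,1],im[...,2]))/40,0,1)
for views in('T','S','TS'):
    V=[(p,r) for n,p,r in(('T',T,rT),('S',S,rS)) if n in views]
    I=[blur(redn(cut(p,r))) for p,r in V]
    f=lambda a:sum(((blur(hull(p,box(a[:2],a[2],36,20,36,86),r))-i)**2).sum() for (p,r),i in zip(V,I))
    r=fit(f,[*k0,-.25],[6,6,.15]); print('key',views,r.x,r.fun)
rT=(180,190,40,60);rS=(236,150,58,50)
def yel(im): return np.clip((np.minimum(im[...,0],im[...,1])-1.8*im[...,2])/40,0,1)
def model(a,p,r):
    o=hull(p,box(a[:2],a[2],105,56,100,115),r)
    i=hull(p,box(a[:2],a[2],105-2*a[3],56-2*a[3],115,115),r)
    h=hull(p,box(a[:2],a[2],40,40,113,128),r)
    return blur(o-np.minimum(o,i)), h
for views in('T','S','TS'):
    V=[(p,r) for n,p,r in(('T',T,rT),('S',S,rS)) if n in views]
    I=[yel(cut(p,r)) for p,r in V]
    def f(a):
        e=0
        for (p,r),i in zip(V,I):
            m,h=model(a,p,r); e+=((m-blur(i))**2*(1-h)).sum()
        return e
    r=fit(f,[*p0,-.1,4],[6,6,.1,2]); print('pack',views,r.x,r.fun)
a=r.x
im=cut(T,rT); X,Y=np.meshgrid(np.arange(40)+180,np.arange(60)+190)
w=redn(im); 
up=[( (w*m*X).sum()/(w*m).sum(), (w*m*Y).sum()/(w*m).sum()) for m in (Y<214,Y>222)]
q=[at_z(T,u,115)[:2] for u in up]; print('redmarks',up,(q[0]+q[1])/2,np.arctan2(*(q[0]-q[1])[::-1]))
# brass head
c=proj(T,[*a[:2],126])[0]; near=np.hypot(X-c[0],Y-c[1])<9.5
br=np.clip((im[...,0]-110)/60,0,1)*(im[...,1]>1.4*im[...,2])*near
print('head c proj',c,'brass centroid',(br*X).sum()/br.sum(),(br*Y).sum()/br.sum(),at_z(T,((br*X).sum()/br.sum(),(br*Y).sum()/br.sum()),124))
R8=(184,200,34,38)
g=cut(T,R8)[...,0]; print(g.astype(int)[6:32,6:28])
E
python3 m.py
```

```text
init [ 570.28 -161.25] [532.83 200.23]
key T [ 576.45 -165.52   -0.23] 3.9133618088864504
key S [ 575.08 -161.1    -0.21] 49.472756783767565
key TS [ 574.95 -164.14   -0.24] 58.039226898287374
pack T [535.4  203.01  -0.08   1.  ] 25.77783991163878
pack S [534.75 213.01  -0.07 -24.5 ] 6.849796554487842
pack TS [534.9  201.93  -0.1    0.77] 90.39738720633281
redmarks [(np.float64(201.5421337456513), np.float64(205.27251642829526)), (np.float64(198.25556235966525), np.float64(230.8013880383752))] [534.15 201.83] -0.10407542801205748
head c proj [199.06 217.25] brass centroid 199.84281200631912 218.94641916798318 [530.75 200.19 124.  ]
[[ 72  91 101  65  36  34  35  35  34  47  88 135 140  83  37  34  34  35
   33  34  49  81]
 [ 70  83  91  60  36  36  35  35  35  47  84 122 122  72  37  35  34  34
   34  35  53  86]
 [ 73  81  78  50  36  35  36  37  37  44  67  92  90  57  35  34  34  35
   33  35  57  96]
 [ 83  92  72  45  37  37  41  46  52  56  62  67  63  49  39  35  35  34
   33  36  59  95]
 [ 95 107  71  39  39  46  57  68  75  79  80  80  73  66  56  46  37  35
   34  38  61 
[... 1258 characters left out ...]
4 194 196 174 130  83  52  37
   56  95 107  78]
 [ 71  40  38  47  64  90 119 146 162 163 160 152 137 112  79  52  37  35
   59  97 107  76]
 [ 72  38  35  37  44  58  76  93 104 107 104  92  77  60  46  38  35  37
   62  95 102  72]
 [ 69  37  34  35  37  41  49  59  69  74  65  56  49  41  35  35  36  41
   65  93  95  65]
 [ 69  37  34  35  35  36  41  60  90  97  65  42  39  36  36  35  36  43
   68  93  87  57]
 [ 67  37  36  36  35  37  43  74 118 127  77  38  35  35  34  35  36  45
   73  91  79  50]
 [ 60  37  36  36  36  37  48  89 132 136  81  38  35  34  35  35  35  48
   78  93  75  44]
 [ 51  37  36  35  36  38  56 104 143 131  75  38  35  34  35  35  37  51
   84  97  71  42]]
```

```bash
cat > s.py <<'E'
from h import *
np.set_printoptions(precision=2,suppress=True)
def slot(p,c,zt=126):
    r=int(round(c[0]))-14,int(round(c[1]))-14,29,29
    g=cut(p,r)[...,0]; X,Y=np.meshgrid(np.arange(29)+r[0],np.arange(29)+r[1])
    # model: disc bright, slot dark (capsule polygon), all at zt, blurred
    def ring(cx,cy,rad): 
        t=np.linspace(0,2*np.pi,48); return np.c_[cx+rad*np.cos(t),cy+rad*np.sin(t),np.full(48,zt)]
    def f(a):
        sl=hull(p,box(a[:2],a[2],24,5,zt,zt),r)
        m=a[3]-a[4]*cv2.GaussianBlur(sl,(0,0),a[5])
        w=np.hypot(X-pc[0],Y-pc[1])<5.6
        return (((m-g)/50)**2*w).sum()
    pc=np.array(c); x0=at_z(p,c,zt)
    return fit(f,[x0[0],x0[1],-.05,228,150,.9],[3,3,.2,10,50,.3])
if __name__=='__main__':
    T=ctrl.get_image('top'); r=slot(T,(199.8,219)); print(r.x,r.fun,proj(T,[*r.x[:2],126]))
    s=ctrl.read_state(); print(s['eef_pos'],s['tool_rot'],s['clock'])
    R=Ro.from_euler('xyz',s['tool_rot']); print(R.as_matrix())
    tgt=np.array([576,-165,140]); d=R.inv().apply(tgt-s['eef_pos']); print('shift',d/150)
    for y in (-.23,-.23+np.pi/2,-.23-np.pi/2,-.23+np.pi):
        print(y,(R.inv()*Ro.from_euler('xyz',[np.pi,0,y])).as_rotvec()/np.radians(45))
E
python3 s.py
```

```text
[530.42 199.98  -0.02 225.24 104.25   0.65] 2.2213051814726597 [[199.78 219.  ]]
[ 258.38 -596.46  231.31] [ 3.14 -0.    0.41] 1.15
[[ 0.92  0.4   0.  ]
 [ 0.4  -0.92 -0.  ]
 [ 0.    0.   -1.  ]]
shift [ 3.09 -1.8   0.61]
-0.23 [ 0.   -0.    0.81]
1.3407963267948966 [ 0.   -0.   -1.19]
-1.8007963267948965 [-0.   -0.    2.81]
2.911592653589793 [ 0.    0.   -3.19]
```

step_arm(series=[[[0,0,0.162,0,0,0,0],[0,0,0.162,0,0,0,0],[0,0,0.162,0,0,0,0],[0,0,0.162,0,0,0,0],[0,0,0.162,0,0,0,0]]])

```text
clock: 1.65
eef_pos: [258.4, -596.4, 231.3]
tool_rot: [3.142, -0.0, -0.233]
force: [1.0, 0.3, -1.4]
width: 85.6
gripper_force: 0.0
```

step_arm(series=[[[0,0,0,0.117,-0.274,0.045,0],[0,0,0,0.117,-0.274,0.045,0],[0,0,0,0.117,-0.274,0.045,0],[0,0,0,0.117,-0.274,0.045,0],[0,0,0,0.117,-0.274,0.045,0],[0,0,0,0.117,-0.274,0.045,0],[0,0,0,0.117,-0.274,0.045,0],[0,0,0,0.117,-0.274,0.045,0],[0,0,0,0.117,-0.274,0.045,0],[0,0,0,0.117,-0.274,0.045,0],[0,0,0,0.117,-0.274,0.045,0],[0,0,0,0.117,-0.274,0.045,0]]])

```text
clock: 2.85
eef_pos: [575.9, -161.8, 150.3]
tool_rot: [-3.142, -0.001, -0.227]
force: [1.1, -1.3, 0.4]
width: 84.9
gripper_force: 0.0
```

step_arm(series=[[[0,0,0,0,0,0,0],[0,0,0,0,0,0,0]]])

```text
clock: 3.05
eef_pos: [575.2, -162.0, 150.0]
tool_rot: [-3.142, 0.0, -0.224]
force: [0.3, -0.8, 0.4]
width: 85.7
gripper_force: 0.0
```

step_arm(series=[[[0,0,-0.008,0.003,0.013,0.11,0],[0,0,0,0,0,0.13,0],[0,0,0,0,0,0.13,0],[0,0,0,0,0,0.12,0],[0,0,0,0,0,0.1,0],[0,0,0,0,0,0.07,0],[0,0,0,0,0,0.033,0],[0,0,0,0,0,0,0],[0,0,0,0,0,0,0]]])

```text
clock: 3.95
eef_pos: [575.2, -165.7, 46.9]
tool_rot: [3.141, -0.001, -0.221]
force: [-0.7, 0.4, 0.2]
width: 85.1
gripper_force: 0.0
```

step_arm(series=[[[0,0,0,0,0,0,0.3],[0,0,0,0,0,0,0.5],[0,0,0,0,0,0,0.7],[0,0,0,0,0,0,1],[0,0,0,0,0,0,1],[0,0,0,0,0,0,1],[0,0,0,0,0,0,1],[0,0,0,0,0,0,1]]])

```text
clock: 4.75
eef_pos: [575.0, -165.5, 46.6]
tool_rot: [-3.142, -0.0, -0.221]
force: [-1.0, 0.5, 3.7]
width: 19.2
gripper_force: 58.6
```

step_arm(series=[[[0,0,0,0,0,-0.03,1],[0,0,0,0,0,-0.08,1],[0,0,0,0,0,-0.13,1],[0,0,0,0,0,-0.16,1],[0,0,0,0,0,-0.16,1],[0,0,-0.05,0,0,-0.16,1],[0,0,-0.1,0,0,-0.16,1],[0,0,-0.1,0,0,-0.12,1],[0,0,0,0,0,-0.06,1],[0,0,0,0,0,0,1],[0,0,0,0,0,0,1]]])

```text
clock: 5.85
eef_pos: [574.2, -165.2, 204.8]
tool_rot: [-3.141, 0.001, -0.026]
force: [-0.1, -0.1, -1.6]
width: 19.3
gripper_force: 58.5
```

```bash
cat > go.py <<'E'
import sys; from h import *
np.set_printoptions(precision=3,suppress=True)
def go(x,y,z,yaw):
    s=ctrl.read_state(); R=Ro.from_euler('xyz',s['tool_rot']); print(s['clock'],s['eef_pos'],s['tool_rot'],s['force'],s['torque'])
    print('turn',(R.inv()*Ro.from_euler('xyz',[np.pi,0,yaw])).as_rotvec()/np.radians(45),'shift(now axes)',R.inv().apply(np.array([x,y,z])-s['eef_pos'])/150)
if __name__=='__main__': go(*map(float,sys.argv[1:5]))
E
python3 go.py 529.5 200 195 -0.02
```

```text
5.85 [ 574.208 -165.205  204.839] [-3.141  0.001 -0.026] [-0.099 -0.051 -1.577] [0.07  0.007 0.022]
turn [-0.     0.001 -0.008] shift(now axes) [-0.361 -2.426  0.067]
```

step_arm(series=[[[0,0,0,-0.03,-0.1,0,1],[0,0,0,-0.036,-0.22,0,1],[0,0,0,-0.036,-0.28,0,1],[0,0,0,-0.036,-0.28,0,1],[0,0,0,-0.036,-0.28,0,1],[0,0,0,-0.036,-0.28,0,1],[0,0,0,-0.036,-0.28,0,1],[0,0,0,-0.036,-0.28,0,1],[0,0,0,-0.036,-0.22,0,1],[0,0,0,-0.03,-0.15,0.03,1],[0,0,0,-0.013,-0.056,0.037,1],[0,0,0,0,0,0,1]]])

```text
clock: 7.05
eef_pos: [527.6, 201.0, 193.7]
tool_rot: [3.141, 0.003, -0.022]
force: [-0.6, 0.0, -0.9]
width: 19.5
gripper_force: 58.7
```

```bash
python3 - <<'E'
from h import *
from go import go
go(529.5,200,180,-.02)
P={n:ctrl.get_image(n) for n in('top','side')}
def c(im,x,y,w,h,f): return cv2.resize(im[y:y+h,x:x+w],None,fx=f,fy=f,interpolation=cv2.INTER_CUBIC)
save('above',np.hstack([c(P['side']['img'],225,100,75,100,5),c(P['top']['img'],160,170,80,100,5)]))
e=ctrl.read_state()['eef_pos']; print(proj(P['side'],[[*e[:2],e[2]-40.6],[530.4,200,126],[*e[:2],e[2]-10.6]]))
E
```

```text
7.05 [527.602 201.031 193.692] [ 3.141  0.003 -0.022] [-0.593  0.032 -0.933] [-0.037 -0.007 -0.016]
turn [ 0.001  0.004 -0.002] shift(now axes) [0.013 0.007 0.091]
[[263.842 151.956]
 [264.191 160.857]
 [263.786 141.913]]
```

View pics/above.png

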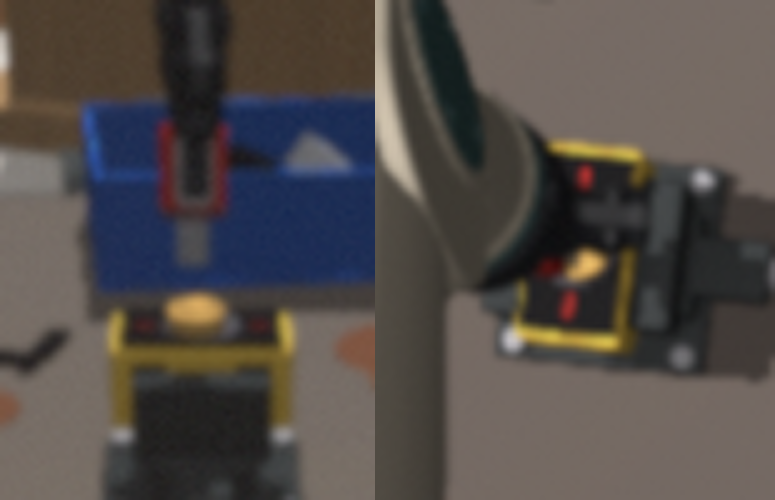

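The side crop shows the blade hanging straight at column 263.7 and the brass head at 264.2, so the grasp is centred. I'll descend to just above the head.

step_arm(series=[[[0,0,0,0.008,0.004,0.04,1],[0,0,0,0.008,0.003,0.05,1],[0,0,0,0,0,0.05,1],[0,0,0,0,0,0.027,1],[0,0,0,0,0,0,1],[0,0,0,0,0,0,1]]])

```text
clock: 7.75
eef_pos: [532.0, 198.5, 170.2]
tool_rot: [3.142, 0.0, -0.025]
force: [0.6, 0.2, -1.2]
width: 19.3
gripper_force: 58.7
```

step_arm(series=[[[0,0,0,0,0,0,1],[0,0,0,0,0,0,1]]])

```text
clock: 7.95
eef_pos: [532.2, 198.7, 170.6]
tool_rot: [-3.141, -0.001, -0.025]
force: [0.1, -0.2, -1.3]
width: 19.3
gripper_force: 58.7
```

```bash
python3 go.py 530 200 166 -0.02
```

```text
7.95 [532.204 198.749 170.568] [-3.141 -0.001 -0.025] [ 0.135 -0.235 -1.329] [-0.011 -0.022  0.001]
turn [-0.    -0.001 -0.006] shift(now axes) [-0.015 -0.008  0.03 ]
```

step_arm(series=[[[0,0,0,-0.014,-0.008,0,1],[0,0,0,0,0,0.012,1],[0,0,0,0,0,0,1],[0,0,0,0,0,0,1]]])

```text
clock: 8.35
eef_pos: [529.9, 199.9, 168.5]
tool_rot: [3.142, 0.0, -0.025]
force: [0.4, 0.3, -0.6]
width: 19.0
gripper_force: 58.7
```

step_arm(series=[[[0,0,0,0,0,0.007,1],[0,0,0,0,0,0,1],[0,0,0,0,0,0,1]]])

```text
clock: 8.65
eef_pos: [530.0, 199.8, 167.4]
tool_rot: [3.142, 0.0, -0.025]
force: [-0.3, 1.0, -1.1]
width: 19.4
gripper_force: 58.7
```

step_arm(series=[[[0,0,0,0,0,0.007,1],[0,0,0,0,0,0,1],[0,0,0,0,0,0,1]]])

```text
clock: 8.95
eef_pos: [530.1, 199.9, 166.5]
tool_rot: [-3.141, -0.0, -0.025]
force: [-0.1, -0.6, 0.3]
width: 19.5
gripper_force: 58.7
```

step_arm(series=[[[0,0,0,0,0,0.007,1],[0,0,0,0,0,0,1],[0,0,0,0,0,0,1]]])

```text
clock: 9.25
eef_pos: [530.3, 199.9, 165.6]
tool_rot: [-3.141, -0.001, -0.025]
force: [0.6, 0.3, 1.5]
width: 19.1
gripper_force: 58.7
```

step_arm(series=[[[0,0,0,0,0,0.004,1],[0,0,0,0,0,0,1],[0,0,0,0,0,0,1]]])

```text
clock: 9.55
eef_pos: [530.3, 199.9, 164.9]
tool_rot: [-3.141, -0.001, -0.025]
force: [2.3, 0.1, 2.7]
width: 19.2
gripper_force: 58.7
```

step_arm(series=[[[0,0,0,0,-0.003,0,1],[0,0,0,0,0,0,1],[0,0,0,0,0,0,1]]])

```text
clock: 9.85
eef_pos: [530.2, 200.0, 164.8]
tool_rot: [3.141, -0.001, -0.025]
force: [0.5, -1.3, 2.6]
width: 19.5
gripper_force: 59.0
```

step_arm(series=[[[0,0,0,0,-0.003,0,1],[0,0,0,0,0,0,1],[0,0,0,0,0,0,1]]])

```text
clock: 10.15
eef_pos: [530.1, 200.4, 164.7]
tool_rot: [3.141, -0.0, -0.025]
force: [1.2, -2.5, 2.3]
width: 19.1
gripper_force: 59.0
```

step_arm(series=[[[0,0,0,0,-0.003,0,1],[0,0,0,0,0,0,1],[0,0,0,0,0,0,1]]])

```text
clock: 10.45
eef_pos: [530.0, 200.9, 164.7]
tool_rot: [3.141, 0.0, -0.025]
force: [1.1, -2.9, 2.9]
width: 19.0
gripper_force: 59.1
```

step_arm(series=[[[0,0,0,0,-0.003,-0.003,1],[0,0,0,0,0,0,1],[0,0,0,0,0,0,1]]])

```text
clock: 10.75
eef_pos: [529.8, 201.8, 165.1]
tool_rot: [-3.142, 0.0, -0.025]
force: [0.1, -2.4, 1.9]
width: 19.3
gripper_force: 59.1
```

step_arm(series=[[[0,0,0,0,-0.003,0,1],[0,0,0,0,0,0,1],[0,0,0,0,0,0,1]]])

```text
clock: 11.05
eef_pos: [529.8, 202.1, 165.1]
tool_rot: [3.142, 0.0, -0.025]
force: [0.2, -1.0, 2.2]
width: 19.4
gripper_force: 59.0
```

step_arm(series=[[[0,0,0,0,-0.003,0,1],[0,0,0,0,0,0,1],[0,0,0,0,0,0,1]]])

```text
clock: 11.35
eef_pos: [529.8, 202.6, 165.1]
tool_rot: [3.141, 0.0, -0.025]
force: [-0.5, -2.9, 1.7]
width: 19.4
gripper_force: 59.0
```

step_arm(series=[[[0,0,0,0,0,-0.02,1],[0,0,0,0,0.021,0,1],[0,0,0,0,0,0.01,1],[0,0,0,0,0,0.01,1],[0,0,0,0,0,0,1],[0,0,0,0,0,0,1]]])

```text
clock: 11.95
eef_pos: [529.8, 199.6, 165.2]
tool_rot: [-3.141, 0.0, -0.025]
force: [-0.5, 0.0, 0.6]
width: 19.6
gripper_force: 58.9
```

step_arm(series=[[[0,0,0,0,0.003,0,1],[0,0,0,0,0,0,1],[0,0,0,0,0,0,1]]])

```text
clock: 12.25
eef_pos: [530.0, 198.8, 165.0]
tool_rot: [3.141, -0.0, -0.025]
force: [0.4, -0.0, -1.3]
width: 19.6
gripper_force: 58.6
```

step_arm(series=[[[0,0,0,0,0.003,0,1],[0,0,0,0,0,0,1],[0,0,0,0,0,0,1]]])

```text
clock: 12.55
eef_pos: [530.0, 198.4, 165.1]
tool_rot: [3.141, -0.0, -0.025]
force: [0.3, -0.4, -1.3]
width: 19.6
gripper_force: 58.6
```

step_arm(series=[[[0,0,0,0,0.003,0,1],[0,0,0,0,0,0,1],[0,0,0,0,0,0,1]]])

```text
clock: 12.85
eef_pos: [529.9, 198.1, 165.2]
tool_rot: [-3.142, -0.0, -0.025]
force: [0.7, 0.8, -1.4]
width: 19.4
gripper_force: 58.6
```

Fz dropped to its free value at y≈198.8, so the blade is probably in the slot. I'll descend gently to check.

step_arm(series=[[[0,0,0,0,-0.002,0.01,1],[0,0,0,0,0,0,1],[0,0,0,0,0,0,1]]])

```text
clock: 13.15
eef_pos: [529.9, 198.4, 163.6]
tool_rot: [3.141, 0.0, -0.025]
force: [0.3, -0.2, -1.7]
width: 19.2
gripper_force: 58.6
```

step_arm(series=[[[0,0,0,0,0,0.01,1],[0,0,0,0,0,0,1],[0,0,0,0,0,0,1]]])

```text
clock: 13.45
eef_pos: [529.9, 198.3, 162.1]
tool_rot: [3.142, 0.0, -0.025]
force: [-0.1, -0.9, -1.5]
width: 19.3
gripper_force: 58.6
```

step_arm(series=[[[0,0,0,0,0,0.008,1],[0,0,0,0,0,0,1],[0,0,0,0,0,0,1]]])

```text
clock: 13.75
eef_pos: [529.9, 198.3, 161.0]
tool_rot: [3.142, 0.0, -0.025]
force: [-0.1, -0.7, -1.3]
width: 19.4
gripper_force: 58.6
```

step_arm(series=[[[0,0,0,0,0,0.007,1],[0,0,0,0,0,0,1],[0,0,0,0,0,0,1]]])

```text
clock: 14.05
eef_pos: [529.9, 198.4, 159.9]
tool_rot: [3.142, 0.0, -0.025]
force: [-0.0, 0.3, -1.4]
width: 19.4
gripper_force: 58.6
```

```bash
python3 go.py 530 198.4 160 -0.02
```

```text
14.05 [529.899 198.355 159.896] [ 3.142  0.    -0.025] [-0.015  0.283 -1.43 ] [-0.003  0.011 -0.007]
turn [ 0.     0.    -0.006] shift(now axes) [ 0.001 -0.    -0.001]
```

step_arm(series=[[[0,0,-0.05,0,0,0,1],[0,0,-0.05,0,0,0,1],[0,0,-0.05,0,0,0,1],[0,0,-0.05,0,0,0,1],[0,0,-0.05,0,0,0,1],[0,0,0,0,0,0,1],[0,0,0,0,0,0,1]]])

```text
clock: 14.75
eef_pos: [530.0, 198.4, 160.0]
tool_rot: [-3.141, -0.0, 0.171]
force: [-0.2, 0.8, -0.7]
width: 18.7
gripper_force: 58.6
```

```bash
python3 go.py 530 198.4 160 1.53
```

```text
14.75 [529.966 198.356 159.951] [-3.141 -0.     0.171] [-0.224  0.796 -0.67 ] [ 0.057  0.03  -0.037]
turn [-0.   -0.   -1.73] shift(now axes) [ 0. -0. -0.]
```

step_arm(series=[[[0,0,-0.06,0,0,0,1],[0,0,-0.06,0,0,0,1],[0,0,-0.06,0,0,0,1],[0,0,-0.06,0,0,0,1],[0,0,-0.06,0,0,0,1],[0,0,-0.06,0,0,0,1],[0,0,-0.06,0,0,0,1],[0,0,-0.06,0,0,0,1],[0,0,-0.06,0,0,0,1],[0,0,-0.06,0,0,0,1],[0,0,0,0,0,0,1]]])

```text
clock: 15.85
eef_pos: [530.0, 198.3, 160.0]
tool_rot: [-3.142, -0.0, 0.643]
force: [0.1, -0.0, -1.5]
width: 19.5
gripper_force: 58.6
```

```bash
python3 go.py 530 198.4 160 1.53
```

```text
15.85 [530.004 198.304 159.954] [-3.142 -0.     0.643] [ 0.065 -0.043 -1.467] [ 0.102 -0.041 -0.041]
turn [ 0.   -0.   -1.13] shift(now axes) [ 0.    -0.001 -0.   ]
```

step_arm(series=[[[0,0,-0.06,0,0,0,1],[0,0,-0.06,0,0,0,1],[0,0,-0.06,0,0,0,1],[0,0,-0.06,0,0,0,1],[0,0,-0.06,0,0,0,1],[0,0,-0.06,0,0,0,1],[0,0,-0.06,0,0,0,1],[0,0,-0.06,0,0,0,1],[0,0,-0.06,0,0,0,1],[0,0,-0.06,0,0,0,1],[0,0,0,0,0,0,1]]])

```text
clock: 16.95
eef_pos: [530.0, 198.3, 159.9]
tool_rot: [3.142, -0.0, 1.113]
force: [0.1, 1.0, -0.5]
width: 19.3
gripper_force: 58.6
```

step_arm(series=[[[0,0,-0.06,0,0,0,1],[0,0,-0.06,0,0,0,1],[0,0,-0.06,0,0,0,1],[0,0,-0.06,0,0,0,1],[0,0,-0.06,0,0,0,1],[0,0,-0.06,0,0,0,1],[0,0,-0.05,0,0,0,1],[0,0,-0.04,0,0,0,1],[0,0,0,0,0,0,1],[0,0,0,0,0,0,1]]])

```text
clock: 17.95
eef_pos: [530.1, 198.3, 159.9]
tool_rot: [3.141, 0.0, 1.466]
force: [0.9, 0.1, -1.0]
width: 19.4
gripper_force: 58.7
```

```bash
python3 go.py 530 198.4 160 1.53
```

```text
17.95 [530.064 198.275 159.948] [3.141 0.    1.466] [ 0.874  0.123 -0.989] [ 0.043 -0.114 -0.032]
turn [ 0.     0.    -0.081] shift(now axes) [ 0.001 -0.001 -0.   ]
```

step_arm(series=[[[0,0,-0.03,0,0,0,1],[0,0,-0.03,0,0,0,1],[0,0,-0.03,0,0,0,1],[0,0,-0.015,0,0,0,1],[0,0,0,0,0,0,1],[0,0,0,0,0,0,1]]])

```text
clock: 18.55
eef_pos: [530.0, 198.3, 159.9]
tool_rot: [3.141, -0.0, 1.55]
force: [1.2, -0.8, -0.2]
width: 19.3
gripper_force: 58.6
```

```bash
python3 go.py 530 198.4 160 1.53
```

```text
18.55 [530.027 198.303 159.928] [ 3.141 -0.     1.55 ] [ 1.179 -0.832 -0.151] [ 0.006 -0.213 -0.101]
turn [ 0.    -0.     0.025] shift(now axes) [ 0.001 -0.    -0.   ]
```

step_arm(series=[[[0,0,0.04,0,0,0,1],[0,0,0.05,0,0,0,1],[0,0,0,0,0,-0.02,1],[0,0,0,0,0,-0.02,1],[0,0,0,0,0,-0.04,1],[0,0,0,0,0,-0.08,1],[0,0,0,0,0,-0.1,1],[0,0,0,0,0,-0.06,1],[0,0,0,0,0,0,1]]])

```text
clock: 19.45
eef_pos: [530.9, 198.9, 209.8]
tool_rot: [3.138, -0.002, 1.479]
force: [-0.6, 0.4, -0.7]
width: 19.5
gripper_force: 58.8
```

```bash
python3 go.py 575 -165.5 195 -0.221
```

```text
19.45 [530.906 198.863 209.845] [ 3.138 -0.002  1.479] [-0.588  0.406 -0.69 ] [-0.036  0.018 -0.015]
turn [ 0.001 -0.005  2.165] shift(now axes) [-2.392  0.514  0.097]
```

step_arm(series=[[[0,0,0.18,0,0,0,1],[0,0,0.18,0,0,0,1],[0,0,0.18,0,0,0,1],[0,0,0.18,0,0,0,1],[0,0,0.18,0,0,0,1],[0,0,0.18,0,0,0,1],[0,0,0.18,0,0,0,1],[0,0,0.18,0,0,0,1],[0,0,0.18,0,0,0,1],[0,0,0.18,0,0,0,1],[0,0,0.18,0,0,0,1],[0,0,0.18,0,0,0,1]]])

```text
clock: 20.65
eef_pos: [529.5, 198.3, 207.5]
tool_rot: [3.141, 0.001, -0.223]
force: [0.8, 0.1, -0.8]
width: 19.6
gripper_force: 58.7
```

step_arm(series=[[[0,0,0,0.04,0.11,0,1],[0,0,0,0.08,0.22,0,1],[0,0,0,0.08,0.23,0,1],[0,0,0,0.08,0.23,0,1],[0,0,0,0.08,0.23,0,1],[0,0,0,0.08,0.23,0,1],[0,0,0,0.08,0.23,0,1],[0,0,0,0.08,0.23,0,1],[0,0,0,0.08,0.23,0,1],[0,0,0,0.07,0.18,0,1],[0,0,0,0.05,0.13,0,1],[0,0,0,0.02,0.06,0,1]]])

```text
clock: 21.85
eef_pos: [574.2, -171.0, 207.7]
tool_rot: [3.14, 0.0, -0.219]
force: [-0.3, 0.5, -1.6]
width: 19.2
gripper_force: 58.8
```

step_arm(series=[[[0,0,0,0,0,0,1],[0,0,0,0,0,0,1],[0,0,0,0,0,0,1]]])

```text
clock: 22.15
eef_pos: [575.3, -164.7, 207.8]
tool_rot: [-3.14, 0.001, -0.214]
force: [-0.3, -0.1, -2.2]
width: 19.5
gripper_force: 58.8
```

```bash
python3 - <<'E'
from s import *
from go import go
go(575,-165.5,100,-.221)
p=ctrl.get_image('top')
save('after',cv2.resize(p['img'][190:250,172:222],None,fx=8,fy=8,interpolation=cv2.INTER_CUBIC))
E
```

```text
22.15 [ 575.337 -164.672  207.83 ] [-3.14   0.001 -0.214] [-0.276 -0.082 -2.217] [ 0.059 -0.036 -0.043]
turn [-0.001  0.001  0.009] shift(now axes) [-0.001  0.007  0.719]
```

View pics/after.png

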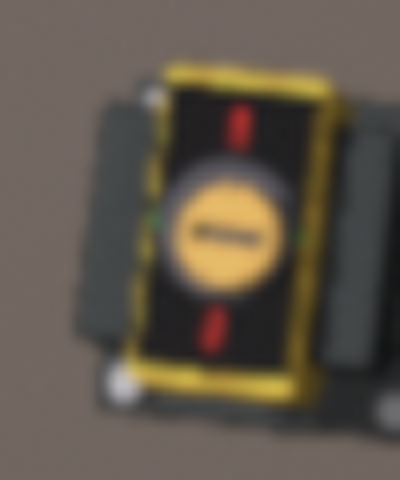

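The slot now lies across the pack, from (190,230) to (265,238) in the crop, in line with the green marks: open. Next I return the key.

step_arm(series=[[[0,0,0.009,0,0.005,0.05,1],[0,0,0,0,0,0.1,1],[0,0,0,0,0,0.15,1],[0,0,0,0,0,0.15,1],[0,0,0,0,0,0.13,1],[0,0,0,0,0,0.1,1],[0,0,0,0,0,0.04,1],[0,0,0,0,0,0,1],[0,0,0,0,0,0,1],[0,0,0,0,0,0,1]]])

```text
clock: 23.2
eef_pos: [575.9, -167.4, 100.8]
tool_rot: [3.142, -0.002, -0.224]
force: [0.3, 0.1, -0.2]
width: 19.8
gripper_force: 58.8
```

```bash
python3 go.py 575 -165.5 46.6 -0.221
```

```text
23.2 [ 575.903 -167.371  100.838] [ 3.142 -0.002 -0.224] [ 0.323  0.059 -0.217] [-0.031 -0.044  0.006]
turn [ 0.    -0.002 -0.004] shift(now axes) [-0.009 -0.011  0.362]
```

step_arm(series=[[[0,0,0,-0.008,-0.011,0.03,1],[0,0,0,0,0,0.05,1],[0,0,0,0,0,0,1],[0,0,0,0,0,0,1]]])

```text
clock: 23.6
eef_pos: [574.1, -165.3, 87.6]
tool_rot: [3.142, 0.001, -0.224]
force: [-0.2, -0.2, -1.0]
width: 19.2
gripper_force: 58.8
```

```bash
python3 go.py 575 -165.5 46.6 -0.221
```

```text
23.6 [ 574.141 -165.308   87.577] [ 3.142  0.001 -0.224] [-0.249 -0.205 -1.043] [ 0.034 -0.044  0.032]
turn [ 0.     0.001 -0.004] shift(now axes) [ 0.006 -0.     0.273]
```

step_arm(series=[[[0,0,0,0.004,0,0.03,1],[0,0,0,0,0,0.04,1],[0,0,0,0,0,0.05,1],[0,0,0,0,0,0.05,1],[0,0,0,0,0,0.05,1],[0,0,0,0,0,0.03,1],[0,0,0,0,0,0.005,1],[0,0,0,0,0,0,1],[0,0,0,0,0,0,1]]])

```text
clock: 24.5
eef_pos: [575.3, -165.6, 50.0]
tool_rot: [3.142, -0.001, -0.224]
force: [-0.0, 0.1, -0.6]
width: 19.5
gripper_force: 58.8
```

step_arm(series=[[[0,0,0,0,0,0.007,1],[0,0,0,0,0,0,1],[0,0,0,0,0,0,1]]])

```text
clock: 24.8
eef_pos: [575.1, -165.5, 48.8]
tool_rot: [-3.142, -0.0, -0.224]
force: [0.4, -0.1, -0.9]
width: 19.1
gripper_force: 58.8
```

step_arm(series=[[[0,0,0,0,0,0.005,1],[0,0,0,0,0,0,1],[0,0,0,0,0,0,1]]])

```text
clock: 25.1
eef_pos: [575.0, -165.5, 47.9]
tool_rot: [-3.142, 0.0, -0.224]
force: [-2.0, -0.5, -1.4]
width: 19.4
gripper_force: 58.8
```

step_arm(series=[[[0,0,0,0,0,0.005,1],[0,0,0,0,0,0,1],[0,0,0,0,0,0,1]]])

```text
clock: 25.4
eef_pos: [575.0, -165.5, 47.1]
tool_rot: [-3.142, 0.0, -0.224]
force: [-0.3, -0.3, -1.2]
width: 19.5
gripper_force: 58.8
```

step_arm(series=[[[0,0,0,0,0,0.004,1],[0,0,0,0,0,0,1],[0,0,0,0,0,0,1]]])

```text
clock: 25.7
eef_pos: [575.1, -165.6, 46.7]
tool_rot: [3.142, -0.0, -0.224]
force: [0.1, -0.0, 0.1]
width: 19.8
gripper_force: 59.1
```

step_arm(series=[[[0,0,0,0,0,0.002,1],[0,0,0,0,0,0,1],[0,0,0,0,0,0,0.6],[0,0,0,0,0,0,0.3],[0,0,0,0,0,0,0],[0,0,0,0,0,0,0],[0,0,0,0,0,0,0],[0,0,0,0,0,0,0],[0,0,0,0,0,0,0]]])

```text
clock: 26.6
eef_pos: [575.0, -165.5, 46.2]
tool_rot: [-3.142, -0.0, -0.224]
force: [-0.5, -0.3, -0.1]
width: 85.6
gripper_force: 0.0
```

step_arm(series=[[[0,0,0,0,0,-0.03,0],[0,0,0,0,0,-0.06,0],[0,0,0,0,0,-0.1,0],[0,0,0,0,0,-0.2,0],[0,0,0,0,0,-0.25,0],[0,0,0,0,0,-0.25,0],[0,0,0,0,0,-0.15,0],[0,0,0,0.1,0.15,0,0],[0,0,0,0.1,0.25,0,0],[0,0,0,0,0.25,0,0],[0,0,0,0,0.15,0,0],[0,0,0,0,0,0,0]]])

```text
clock: 27.8
eef_pos: [575.5, -294.8, 203.8]
tool_rot: [3.138, -0.001, -0.231]
force: [-0.9, -0.1, -0.0]
width: 84.9
gripper_force: 0.0
```

```bash
python3 - <<'E'
from h import *
P={n:ctrl.get_image(n) for n in('top','side')}
def c(im,x,y,w,h,f): return cv2.resize(im[y:y+h,x:x+w],None,fx=f,fy=f,interpolation=cv2.INTER_CUBIC)
save('end',np.vstack([np.hstack([c(P['top']['img'],312,180,60,60,5),c(P['side']['img'],275,235,60,60,5)]),np.hstack([c(P['top']['img'],170,190,60,60,5),c(P['side']['img'],235,150,60,60,5)])]))
for n,p in P.items(): print(n,[(np.round(r['centre'],1),round(r['score'],2)) for t in('key_grip','bobbin') for r in ctrl.recognise(p,t)[:1]])
E
```

```text
top [(array([349.3, 153.8]), 0.43)]
side [(array([301.8, 254.3]), 0.66)]
```

View pics/end.png

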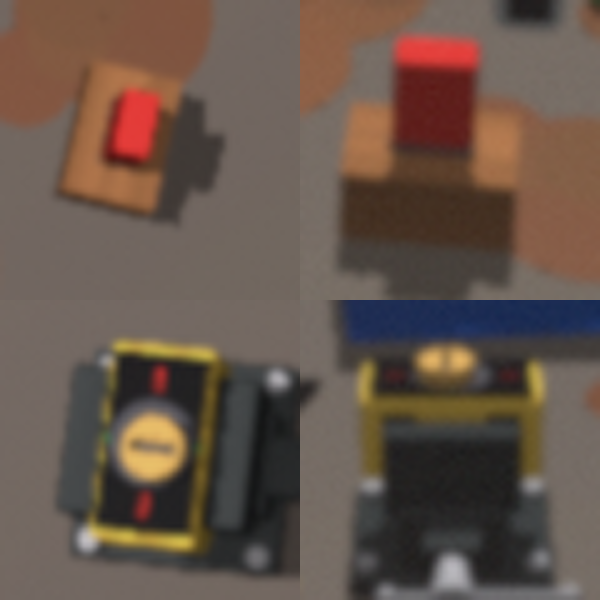

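The key stands upright and fully home, with the same outline as at the start. The fastener slot points at the green marks, so I'm handing in.

```bash
python3 -c "
from cell import ctrl
print(ctrl.finish_job())"
```

```text
the job is handed in; nothing more can be done
None
```

The fastener is open, its slot in line with the green marks, and the key is back upright and fully home in its stand; the job is handed in at about 28 s of the 72 s allowed, and no verdict came back.

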